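Unlock and open the wide casting box

ROBOT

A 6-joint arm with a two-finger parallel gripper is mounted at the origin on the work surface. World frame = base frame: x ahead of the robot, y to its left, z up, the work surface at z = 0. Lengths are in m, angles in rad, forces in N, time in s.
With the tool pointing down it reaches from about 0.3 to 0.775 m from the base axis. Payload 14.6 kg.
Tool frame: the origin (TCP) lies on the centre line of the jaws, within the pads' length; the fingertips stand 19 mm ahead of it and the grasp point (between the pads) is the TCP; y points along the fingers, x is the direction in which the jaws open and shut, and the axes are right-handed (so a half turn about y gives the same grasp; the last joint's range is limited). The gripper opens to 94 mm and grips with 3 to 60 N. Pads are 16 mm wide; open, the fingers measure 119 mm over their backs; the gripper's body (75 mm by 177 mm) begins 78 mm behind the grasp point.
Start: joints at [1.057, 0.3, 1.521, -0, 1.321, -0.067], TCP at [0.238, 0.496, 0.199] pointing down, gripper open.
Joint ranges: [-3.03, 3.03], [-0.79, 2.21], [0.23, 2.52], [-1.04, 4.18], [0, 3.07], [-2.55, 2.55]. Speed limits (rad/s): [2.22, 2.22, 2.57, 3.14, 3.14, 3.14].

INTERFACE

Orientations are given as [roll, pitch, yaw] about the fixed x, y, z axes, in that order (R = Rz(yaw) Ry(pitch) Rx(roll)).
In Python, from station import ctrl, optics gives the robot as it stands.
- The arm moves only by the tool jog_arm, never from a script. Its argument "targets" is a list of rows, each a list of 3 entries, a list of its own where there are three numbers: the finger opening in cm, from 0 to 9.4, then the shift along the tool's x, y, z in cm, then the turn about the tool's y in rad. A call has 1 to 10 rows; each row is the pose to reach, as a shift and turn from the pose commanded when the call began, along the tool's axes at that moment; what a row does not reach only later rows make up. A row lasts 1/10 s, in which the tool goes at most 50 mm and 8.59 degrees, less where a joint would pass 70% of its speed; a pose out of reach is approached as far as the arm can. A call with a gripper value outside its range is refused whole. The fingers move at their own pace and stop on an object; "grip_force" is the grip in N (left out, the last holds). Time passes only in rows, so rows that repeat a pose let the fingers close. It gives the time, the measured TCP pose, the force and the opening at its end, in the units of the state.
- ctrl.get_obs(): the state, without advancing time (a new reading comes with each control period).
- optics.camera(name): name is "scene" or "top" or "wrist"; returns a dict with "img" (384x512x3 uint8, red, green, blue), "range_z" (384x512 float32, m along the optical axis (not along the pixel's ray), 0 where there is no reading), "camera_matrix" (3x3 intrinsics, pixels), "world_to_cam" (4x4, takes a point from world to camera coordinates); the wrist camera has in their place "mount" (4x4, takes a point from camera to tool coordinates, whose origin is the TCP and whose axes are the tool frame's). Camera axes: x right, y up, looking along -z (the intrinsics and any distortion apply to the point x, -y, -z); pixel columns grow to the right and rows downward; lengths in m; the calibration is good to about 2 mm. A picture is of the moment at which its call begins: read the wrist's pose just before it.
- ctrl.hand_in(): hands the job in, once; it reports no verdict.
The state is a dict: "time_s": time; "qpos": joint angles; "joint_vel": joint speeds; "tau": joint torques, N m; "ee_pos": TCP position; "eef_rot": TCP orientation; "force": force on the tool from outside, world axes, zero at the start; "moment": the same for the moment, N m; "grip_width": finger opening in m.
Only numpy, scipy, OpenCV 4.12 (cv2) and the standard library are available. Lean on these libraries where they do the work, as an engineer would, in place of code of your own. Each camera call takes 0.05 s, during which the arm holds its last target. There are 200 camera calls.

TASK

Two plywood casting boxes stand on the bench. On the wider one, turn the steel wing fastener in front of the cover a quarter turn clockwise so that it no longer holds the cover, then lift the cover by its bar handle and leave it standing at least 50 degrees open. Leave the narrow box locked.

Things in the scene. Friction and masses are not known exactly. Their poses are not given: they have to be found in the camera images.
- wide_wing (a point): Grip point of the wide box's steel wing fastener (thumb bar 42 long, 12 thick, 26 high over a flat cam 60 x 12 x 6 mm): on its upright axis, 22 mm above the cover's top face, 11 mm below the wing's top, 20 mm in front of the cover's front edge, 72 mm from the bar handle. x runs along the wing, z up. Locked, the wing points at the cover and the cam laps 10 mm over it; unlocked, it is parallel to the edge.
- wide_fastener (a joint): Turn of that wing (rad): 0 locked, grows clockwise seen from above, stop at 1.571 (unlocked). Friction about 0.06 N m; stays where left. The cover is free only beyond about 1.1. It sits on a wooden block at the middle of the robot side of the wide box (240 mm wide, 180 deep, 112 high with cover).
- wide_handle (a point): Centre of the bar handle on the wide box's cover: round steel bar 12 mm thick, 100 mm between posts, parallel to the hinge, 35 mm above the cover's face. Frame turns with the cover: shut, x points to the hinge on the far side, y along the bar, z up. The hinge line is at +128 mm x, -35 mm z in this frame; the cover's front edge is 52 mm towards -x.
- wide_cover (a joint): Opening of the wide box's cover (rad): 0 shut, grows as its front edge is lifted up and over towards the far side, stop at 1.35. Cover 12 mm plywood, about 0.3 kg, on a stiff friction hinge (0.5 N m): it stays at whatever angle it is left.
- narrow_fastener (a joint): Turn of the same kind of wing on the NARROW box (130 mm wide, else alike), which is to stay locked, near 0.

How it is judged:
On the way:
1. the wide box's fastener is turned to unlocked while its cover is still shut (value of joint wide_fastener above 1.3 rad and value of joint wide_cover below 0.06 rad), for 0.2 s.
At the end, for the whole second after the job is handed in: The wide box's cover stands still at 0.85 rad (about 49 degrees) or more, its fastener is still unlocked (1.3 rad or more), and the narrow box's fastener is still locked (under 0.5 rad) (value of joint wide_cover above 0.85 rad and velocity of joint wide_cover between -0.05 and 0.05 rad/s and value of joint wide_fastener above 1.3 rad and value of joint narrow_fastener below 0.5 rad); the robot touches nothing.
It fails at once if the narrow box's fastener is turned (value of joint narrow_fastener above 0.5 rad).
It also fails if it takes over 51 s, if anything falls off the work surface, if the arm or the gripper's body presses on something with over 40 N, if the wrist force passes 120 N, or if a joint passes its speed limit or range.

## Working session

There is one attempt and no reset: what is moved stays moved. The work goes in short steps, Python scripts to look and compute and a tool call to move; the robot and the scene stay as the last step left them, time stands still between calls to the robot, and variables do not carry over. Pictures are saved under pics/ and viewed, about 8 in all and at most 12, crops included, and the job is handed in when it is done.

Besides the shell and the picture viewer there is one more tool, called after "Call:" by a JSON object that holds its "fn" and its "kwargs", one argument or row to a line. jog_arm: Moves the arm, as the interface text tells. Its arguments: {"type":"object","properties":{"targets":{"type":"array","items":{"type":"array"}},"grip_force":{"type":"number"}},"required":["targets"]}

```bash
mkdir -p pics; cat > h.py <<'E'
import numpy as np, cv2
from scipy.spatial.transform import Rotation as R
from station import ctrl, optics
def T():
    o=ctrl.get_obs(); M=np.eye(4); M[:3,3]=o['ee_pos']; M[:3,:3]=R.from_euler('xyz',o['eef_rot']).as_matrix(); return M
def shot(n,f):
    c=T(); d=optics.camera(n)
    d['c2w']=c@d['mount'] if n=='wrist' else np.linalg.inv(d['world_to_cam'])
    if f: cv2.imwrite('pics/'+f,d['img'][:,:,::-1])
    return d
def cloud(d):
    K=d['camera_matrix'];z=d['range_z'];v,u=np.mgrid[:384,:512]
    p=np.stack([(u-K[0,2])/K[0,0]*z,-(v-K[1,2])/K[1,1]*z,-z],-1)
    P=p@d['c2w'][:3,:3].T+d['c2w'][:3,3]; P[z==0]=np.nan; return P
E
python3 - <<'E'
from h import *
o=ctrl.get_obs(); print(o['time_s'],o['ee_pos'],o['eef_rot'],o['grip_width'])
print(T()[:3,:3].round(3))
a=shot('top','top.png');b=shot('scene','scene.png')
for n,d in(('t',a),('s',b)): np.save(n+'.npy',cloud(d)); print([k for k in d], d['c2w'].round(3))
cv2.imwrite('pics/both.png',cv2.resize(np.hstack([a['img'],b['img']])[:,:,::-1],(800,300)))
E
```

```text
0.0 [0.23752259 0.49575629 0.19877165] [-1.57072045e+00  1.19054141e-03  1.12396746e+00] 0.09409564646141572
[[ 0.432 -0.001 -0.902]
 [ 0.902 -0.001  0.432]
 [-0.001 -1.     0.   ]]
['img', 'range_z', 'camera_matrix', 'world_to_cam', 'c2w'] [[-0.069  0.978 -0.199  0.408]
 [-0.998 -0.066  0.019 -0.006]
 [ 0.005  0.2    0.98   0.974]
 [ 0.     0.     0.     1.   ]]
['img', 'range_z', 'camera_matrix', 'world_to_cam', 'c2w'] [[-0.114 -0.661  0.742  1.28 ]
 [ 0.993 -0.083  0.078  0.049]
 [ 0.01   0.746  0.666  0.818]
 [ 0.     0.     0.     1.   ]]
```

View pics/top.png

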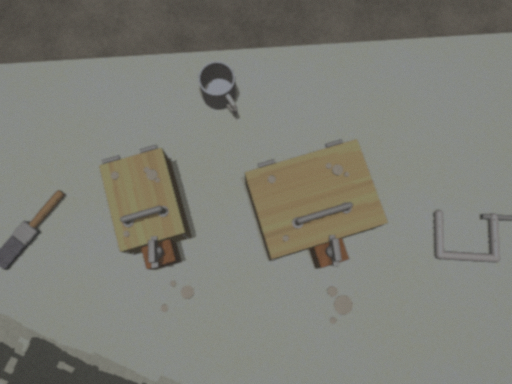

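View pics/scene.png

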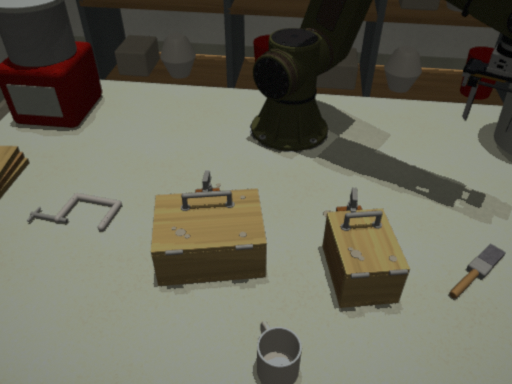

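The top view shows the wide box at (318,200), its handle running from (297,221) to (352,206) and its wing at about (336,250). The narrow box is at (145,200). The scene view agrees. Next I measure the wide box from the depth and colour.

```bash
python3 - <<'E'
from h import *
P=np.load('t.npy'); img=cv2.imread('pics/top.png')
def box(m): return m
z=P[...,2]
v,u=np.mgrid[:384,:512]
roi=(u>235)&(u<395)&(v>130)&(v<275)
m=roi&(abs(z-.112)<.008)
hsv=cv2.cvtColor(img,cv2.COLOR_BGR2HSV)
q=P[m]; print('cover n',len(q),'z',np.median(q[:,2]))
m8=cv2.morphologyEx((m&(hsv[...,1]>70)).astype('uint8'),cv2.MORPH_OPEN,np.ones((5,5)))
m8=cv2.morphologyEx(m8,cv2.MORPH_CLOSE,np.ones((15,15)))
q=P[(m8>0)&m]
r=cv2.minAreaRect(q[:,:2].astype('float32')*1000);print('cover rect',r); print(cv2.boxPoints(r))
h=roi&(z>.125)&(z<.17)
n,l,s,c=cv2.connectedComponentsWithStats(h.astype('uint8'))
for i in range(1,n):
    if s[i,4]<15: continue
    w=P[l==i]; r=cv2.minAreaRect(w[:,:2].astype('float32')*1000)
    print(i,s[i],w.mean(0).round(4),np.percentile(w[:,2],[5,50,95]).round(3),np.round(r[0]+r[1]+(r[2],),1)); print(cv2.boxPoints(r).round(0).tolist())
# ray cast from colour: grey (low sat) mask
g=(roi&(hsv[...,1]<60)&(v>195)).astype('uint8')
cv2.imwrite('pics/zoom.png',cv2.resize(img[130:280,230:400],None,fx=4.5,fy=3.9,interpolation=cv2.INTER_CUBIC))
E
```

```text
cover n 10673 z 0.11062776979903133
cover rect ((555.3978881835938, -146.8841094970703), (178.2474822998047, 237.4521026611328), 13.124841690063477)
[[ 441.64273   -51.497116]
 [ 495.5618   -282.7464  ]
 [ 669.1531   -242.2711  ]
 [ 615.234     -11.02182 ]]
1 [296 202  57  23 381] [ 0.5185 -0.1544  0.1498] [0.146 0.15  0.153] [ 519.4 -155.9   11.9  110.3   13.1]
[[501.0, -104.0], [526.0, -211.0], [538.0, -208.0], [513.0, -101.0]]
2 [331 238  11  24 182] [ 0.4491 -0.1714  0.141 ] [0.129 0.143 0.145] [ 449.4 -172.5   41.9   12.4    3.2]
[[428.0, -167.0], [429.0, -180.0], [471.0, -178.0], [470.0, -165.0]]
```

View pics/zoom.png

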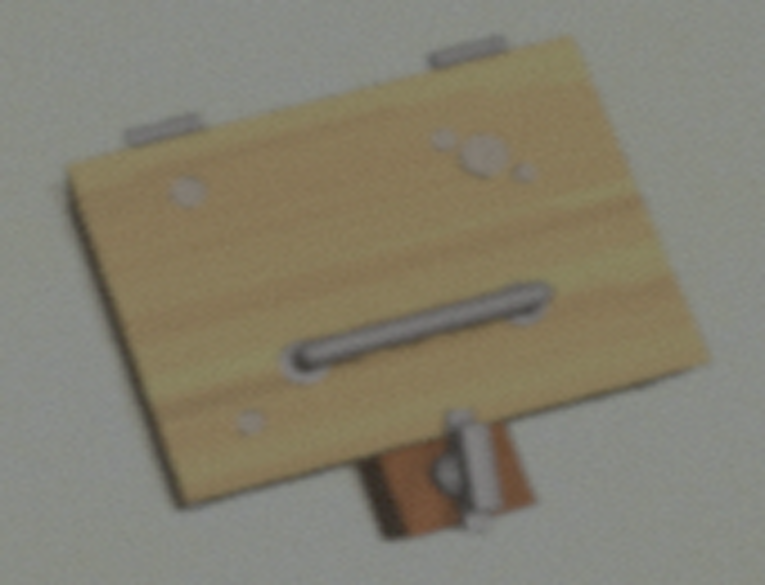

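Measured points agree with the given sizes:
- The handle is at (519.4, -155.9) mm.
- The wing is at (449.4, -172.5) mm, 72 mm in front of the handle along box yaw 13.1°.
- The heights and the cover rectangle (237 x 178 mm) also fit.

Moving to above the wing.

```bash
cat >> h.py <<'E'
def go(p,yaw):
    M=T(); s=M[:3,:3].T@(np.array(p)-M[:3,3])*100
    cur=np.arctan2(M[1,0],M[0,0]); t=-(yaw-cur); print('now',M[:3,3].round(4),'yaw',cur.round(4),'shift cm',s.round(2),'turn',round(t,4))
E
python3 -c "
from h import *
go([.4494,-.1722,.22],np.radians(103.1))"
```

```text
now [0.2375 0.4958 0.1989] yaw 1.124 shift cm [-51.09  -2.07 -47.97] turn -0.6755
```

Call:
{"fn": "jog_arm", "kwargs": {
  "targets": [
    [5,[-51.1,-2.1,-48.0],0],
    [5,[-51.1,-2.1,-48.0],0],
    [5,[-51.1,-2.1,-48.0],0],
    [5,[-51.1,-2.1,-48.0],0],
    [5,[-51.1,-2.1,-48.0],0],
    [5,[-51.1,-2.1,-48.0],0],
    [5,[-51.1,-2.1,-48.0],0],
    [5,[-51.1,-2.1,-48.0],0],
    [5,[-51.1,-2.1,-48.0],0],
    [5,[-51.1,-2.1,-48.0],0]
  ]
}}

```text
time_s: 1.1
ee_pos: [0.3888, 0.0176, 0.2145]
eef_rot: [-1.571, -0.0, 1.124]
force: [1.1, 0.7, -0.1]
grip_width: 0.0502
```

```bash
python3 -c "
from h import *
go([.4494,-.1722,.22],np.radians(103.1)); print(ctrl.get_obs()['qpos'])"
```

```text
now [0.3888 0.0176 0.2145] yaw 1.124 shift cm [-14.5   -0.55 -13.66] turn -0.6755
[-4.90683800e-02 -8.31240956e-02  1.90953019e+00  3.38731622e-05
  1.31478083e+00 -1.17304745e+00]
```

Call:
{"fn": "jog_arm", "kwargs": {
  "targets": [
    [5,[-14.5,-0.5,-13.7],-0.675],
    [5,[-14.5,-0.5,-13.7],-0.675],
    [5,[-14.5,-0.5,-13.7],-0.675],
    [5,[-14.5,-0.5,-13.7],-0.675],
    [5,[-14.5,-0.5,-13.7],-0.675],
    [5,[-14.5,-0.5,-13.7],-0.675],
    [5,[-14.5,-0.5,-13.7],-0.675],
    [5,[-14.5,-0.5,-13.7],-0.675]
  ]
}}

```text
time_s: 1.9
ee_pos: [0.4495, -0.1695, 0.2192]
eef_rot: [-1.571, -0.0, 1.797]
force: [-0.4, -0.5, 0.9]
grip_width: 0.0499
```

```bash
python3 - <<'E'
from h import *
go([.4494,-.1722,.138],np.radians(103.1)); print(ctrl.get_obs()['qpos'].__str__())
d=shot('wrist','w1.png'); P=cloud(d); z=P[...,2]
# mark expected wing & handle
for p in ([.4494,-.1722,.145],[.5190,-.1557,.153]):
    q=np.linalg.inv(d['c2w'])@np.r_[p,1]; K=d['camera_matrix']; print(K[0,0]*q[0]/-q[2]+K[0,2], K[1,1]*q[1]/q[2]+K[1,2])
m=(z>.126)&(z<.16)&(P[...,0]>.40)&(P[...,0]<.56)
n,l,s,c=cv2.connectedComponentsWithStats(m.astype('uint8'))
for i in range(1,n):
    if s[i,4]<200: continue
    w=P[l==i]; w=w[w[:,2]>np.percentile(w[:,2],50)-.003]; r=cv2.minAreaRect(w[:,:2].astype('float32')*1000)
    print(s[i],np.percentile(w[:,2],[5,50,95]).round(3),np.round(r[0]+r[1]+(r[2],),1))
E
```

```text
now [ 0.4495 -0.1695  0.2192] yaw 1.7973 shift cm [-0.27  8.12  0.07] turn -0.0021
[-4.36851483e-01  1.27853838e-01  1.68260011e+00  1.38674810e-04
  1.33142583e+00 -2.23418438e+00]
252.3410835468773 199.34885434045916
252.74951632856894 268.7876609599762
[245 176  18  44 522] [0.143 0.144 0.146] [ 449.4 -171.4   41.9   12.     2.8]
[ 210  255   90   18 1050] [0.149 0.152 0.154] [ 518.1 -154.1   11.    92.1   12.8]
```

View pics/w1.png

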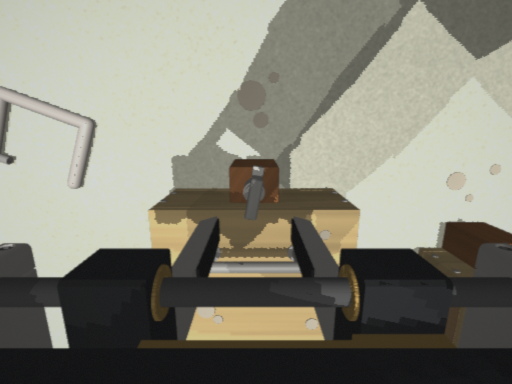

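The wrist view shows the wing at (256,190), already standing about 10° clockwise of the box axis (yaw 2.8°). Both views agree on this, so I align the jaws to it.

Call:
{"fn": "jog_arm", "kwargs": {
  "targets": [
    [4,[0,0,0],0.174],
    [4,[0,0,0],0.174],
    [4,[0,0,0],0.174],
    [4,[0,0,0],0.174],
    [4,[0,0,0],0.174]
  ]
}}

```text
time_s: 2.45
ee_pos: [0.4497, -0.1702, 0.2194]
eef_rot: [-1.571, 0.0, 1.627]
force: [-0.1, 0.5, -0.0]
grip_width: 0.0402
```

```bash
python3 -c "
from h import *
go([.4494,-.1718,.138],np.radians(93))"
```

```text
now [ 0.4497 -0.1702  0.2194] yaw 1.6269 shift cm [-0.16  8.14  0.04] turn 0.0038
```

Call:
{"fn": "jog_arm", "kwargs": {
  "targets": [
    [4,[-0.16,4,0],0],
    [4,[-0.16,6,0],0],
    [4,[-0.16,8.1,0],0],
    [4,[-0.16,8.1,0],0],
    [4,[-0.16,8.1,0],0]
  ]
}}

```text
time_s: 2.95
ee_pos: [0.45, -0.172, 0.1389]
eef_rot: [-1.571, 0.0, 1.626]
force: [0.5, -1.6, 0.9]
grip_width: 0.04
```

Call:
{"fn": "jog_arm", "kwargs": {
  "targets": [
    [0.8,[0,0,0],0],
    [0.8,[0,0,0],0],
    [0.8,[0,0,0],0],
    [0.8,[0,0,0],0],
    [0.8,[0,0,0],0],
    [0.8,[0,0,0],0],
    [0.8,[0,0,0],0]
  ],
  "grip_force": 20
}}

```text
time_s: 3.65
ee_pos: [0.45, -0.1718, 0.1386]
eef_rot: [-1.571, 0.0, 1.625]
force: [-0.3, 2.2, 4.6]
grip_width: 0.0083
```

The opening is 8.3 mm, but the wing is 12 mm thick, so the fingers may not be holding it. I take a look.

```bash
python3 - <<'E'
from h import *
print(ctrl.get_obs()['force'],ctrl.get_obs()['grip_width'])
d=shot('wrist','w2.png');e=shot('scene','s2.png')
P=cloud(e)
c=cv2.resize(e['img'][130:260,140:290,::-1],(500,433),interpolation=cv2.INTER_CUBIC)
w=cv2.resize(d['img'][150:320,170:340,::-1],(300,433))
cv2.imwrite('pics/c2.png',np.hstack([c,w]))
E
```

```text
[-0.31783954  2.18370212  4.5739199 ] 0.008289628257300355
```

View pics/c2.png

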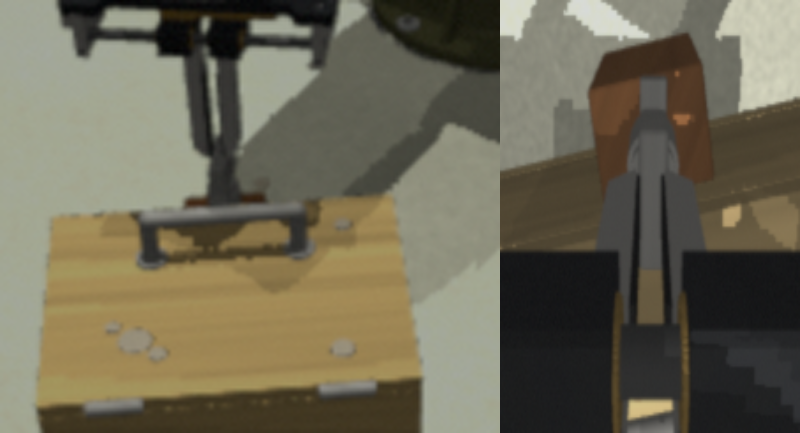

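The wing is held between both fingers (crop, around 650,190). I now turn it clockwise to parallel with the edge.

Call:
{"fn": "jog_arm", "kwargs": {
  "targets": [
    [0.4,[0,0,0],0],
    [0.4,[0,0,0],0.14],
    [0.4,[0,0,0],0.28],
    [0.4,[0,0,0],0.42],
    [0.4,[0,0,0],0.56],
    [0.4,[0,0,0],0.7]
  ]
}}

```text
time_s: 4.35
ee_pos: [0.45, -0.1722, 0.1386]
eef_rot: [-1.572, 0.0, 0.919]
force: [0.1, -0.4, 5.9]
grip_width: 0.0037
```

Call:
{"fn": "jog_arm", "kwargs": {
  "targets": [
    [0.4,[0,0,0],0.14],
    [0.4,[0,0,0],0.28],
    [0.4,[0,0,0],0.42],
    [0.4,[0,0,0],0.56],
    [0.4,[0,0,0],0.7],
    [0.4,[0,0,0],0.7],
    [0.4,[0,0,0],0.7]
  ]
}}

```text
time_s: 5.05
ee_pos: [0.45, -0.1722, 0.1386]
eef_rot: [-1.572, -0.001, 0.228]
force: [0.9, -0.5, 5.5]
grip_width: 0.004
```

```bash
python3 -c "
from h import *
o=ctrl.get_obs();print(o['moment'],o['force'],o['grip_width']);go([.4494,-.1718,.22],np.radians(13.1))"
```

```text
[-0.07977366  0.07737829 -0.02572785] [ 0.87616614 -0.46846547  5.45248757] 0.003984700678618398
now [ 0.45   -0.1722  0.1386] yaw 0.2282 shift cm [-0.05 -8.14  0.04] turn -0.0004
```

The opening fell to 4 mm, so the wing probably was not held. I open, lift and measure the wing again.

Call:
{"fn": "jog_arm", "kwargs": {
  "targets": [
    [3,[0,0,0],0],
    [3,[0,0,0],0],
    [3,[0,0,0],0],
    [3,[0,-4,0],0],
    [3,[0,-8,0],0],
    [3,[0,-8,0],0],
    [3,[0,-8,0],0]
  ]
}}

```text
time_s: 5.75
ee_pos: [0.4498, -0.172, 0.2182]
eef_rot: [-1.571, -0.0, 0.227]
force: [-0.1, -0.3, -0.8]
grip_width: 0.0304
```

```bash
cat >> h.py <<'E'
def wing(d):
    P=cloud(d); z=P[...,2]; v,u=np.mgrid[:384,:512]
    m=(z>.118)&(z<.165)&(abs(P[...,0]-.45)<.05)&(abs(P[...,1]+.172)<.06)
    m|=(z>.14)&(z<.165)&(P[...,0]>.49)&(P[...,0]<.55)&(abs(P[...,1]+.156)<.07)
    n,l,s,c=cv2.connectedComponentsWithStats(m.astype('uint8'))
    for i in range(1,n):
        if s[i,4]<60: continue
        w=P[l==i]; w=w[w[:,2]>np.percentile(w[:,2],60)-.004]; r=cv2.minAreaRect(w[:,:2].astype('float32')*1000)
        print(s[i],np.percentile(w[:,2],[5,50,95]).round(3),np.round(r[0]+r[1]+(r[2],),1))
E
python3 - <<'E'
from h import *
o=ctrl.get_obs();print(o['ee_pos'],o['eef_rot'],o['force'],o['grip_width'])
d=shot('wrist','w3.png');wing(d); e=shot('top','t3.png'); wing(e)
c=cv2.resize(e['img'][180:280,270:370,::-1],(384,384),interpolation=cv2.INTER_CUBIC)
cv2.imwrite('pics/c3.png',cv2.resize(np.hstack([c,d['img'][:,:,::-1]]),(800,343)))
E
```

```text
[ 0.4498204  -0.17201436  0.21822283] [-1.57134553e+00 -4.33617444e-04  2.27396343e-01] [-0.07273588 -0.28019261 -0.7902326 ] 0.03036966178191196
[ 318  141   21  108 1377] [0.149 0.152 0.154] [ 518.7 -152.7   12.   105.7   13.2]
[228 183  55  24 843] [0.143 0.144 0.146] [ 449.4 -171.1   41.6   12.3    3.4]
[296 208  37  16 238] [0.148 0.15  0.153] [ 514.6 -136.3   11.8   68.6   13.4]
[329 238   9  18  78] [0.14  0.143 0.145] [ 459.5 -171.    21.7    9.8    3.1]
```

View pics/c3.png

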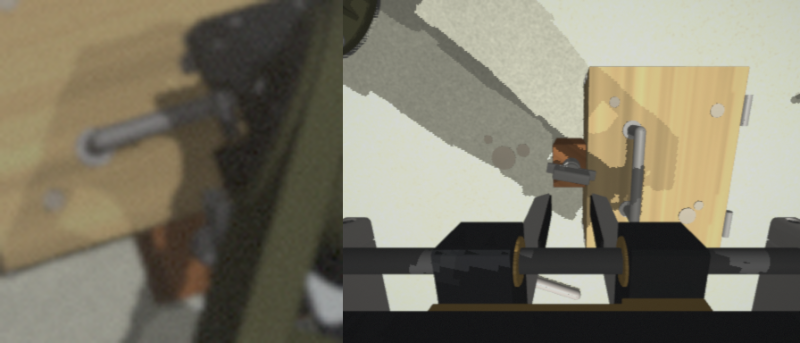

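The wing has not moved (still 3.4°), so the fingers did not grip it. I check where the fingertips really are, using the wrist depth in tool coordinates.

```bash
python3 - <<'E'
from h import *
d=shot('wrist',None); M=T(); P=cloud(d); Q=(P-M[:3,3])@M[:3,:3]*1000
print('mount',d['mount'].round(4))
m=(abs(Q[...,0])<60)&(Q[...,1]>-90)&(Q[...,1]<45)&(abs(Q[...,2])<25)
for s in(-1,1):
    k=m&(Q[...,0]*s>0); q=Q[k]; t=q[q[:,1]>q[:,1].max()-6]
    print(s,len(q),q.min(0).round(1),q.max(0).round(1),'tip',np.median(t,0).round(1))
for (x,y,z) in [(15,19,0),(-15,19,0),(0,0,0),(15,19,8),(15,19,-8)]:
    q=np.linalg.inv(d['mount'])@[x/1e3,y/1e3,z/1e3,1];K=d['camera_matrix'];print(x,y,z,[K[0,0]*q[0]/-q[2]+K[0,2], K[1,1]*q[1]/q[2]+K[1,2]])
# edges of tool fingers: print row where finger begins at col
for c in (218,222,226,284,288,292): print(c,[(r,Q[r,c].round(0).tolist()) for r in range(206,250,6)])
E
```

```text
mount [[ 1.000e+00 -1.800e-03  7.000e-04 -3.000e-04]
 [ 1.100e-03  2.403e-01 -9.707e-01 -1.856e-01]
 [ 1.600e-03  9.707e-01  2.403e-01  6.910e-02]
 [ 0.000e+00  0.000e+00  0.000e+00  1.000e+00]]
-1 1536 [-27.8 -89.6 -10.1] [-15.4  -6.7  10. ] tip [-16.6  -9.4   8.2]
1 1537 [ 14.2 -89.9 -10.1] [26.6 -5.7 10.2] tip [14.4 -8.6  5. ]
15 19 0 [np.float64(274.3133425103795), np.float64(217.1074827060213)]
-15 19 0 [np.float64(236.50520044663995), np.float64(217.03527670256867)]
0 0 0 [np.float64(255.43043060316734), np.float64(225.48550046730216)]
15 19 8 [np.float64(274.5052746697543), np.float64(207.43629206417117)]
15 19 -8 [np.float64(274.12480944053686), np.float64(226.60739802340058)]
218 [(206, [-57.0, 216.0, -49.0]), (212, [-58.0, 217.0, -59.0]), (218, [-58.0, 216.0, -68.0]), (224, [-24.0, -23.0, 9.0]), (230, [-23.0, -32.0, 9.0]), (236, [-21.0, -43.0, 10.0]), (242, [-20.0, -50.0, 9.0]), (248, [-19.0, -58.0, 9.0])]
222 [(206, [-51.0, 216.0, -49.0]), (212, [-52.0, 217.0, -59.0]), (218, [-52.0, 216.0, -68.0]), (224, [-22.0, -21.0, 9.0]), (230, [-20.0, -32.0, 9.0]), (236, [-19.0, -42.0
[... 281 characters left out ...]
.0, -55.0, 8.0])]
284 [(206, [32.0, 104.0, -16.0]), (212, [32.0, 104.0, -23.0]), (218, [19.0, -10.0, 9.0]), (224, [18.0, -21.0, 9.0]), (230, [17.0, -33.0, 10.0]), (236, [16.0, -42.0, 10.0]), (242, [16.0, -46.0, 7.0]), (248, [15.0, -54.0, 8.0])]
288 [(206, [36.0, 105.0, -16.0]), (212, [36.0, 103.0, -22.0]), (218, [37.0, 104.0, -30.0]), (224, [21.0, -22.0, 9.0]), (230, [20.0, -32.0, 9.0]), (236, [18.0, -41.0, 9.0]), (242, [17.0, -51.0, 10.0]), (248, [16.0, -59.0, 10.0])]
292 [(206, [41.0, 104.0, -16.0]), (212, [41.0, 105.0, -23.0]), (218, [41.0, 104.0, -30.0]), (224, [23.0, -22.0, 9.0]), (230, [22.0, -32.0, 9.0]), (236, [21.0, -42.0, 9.0]), (242, [20.0, -50.0, 9.0]), (248, [19.0, -57.0, 9.0])]
```

The fingertips really end at tool y ≈ -7 mm, not +19 mm. That agrees with the contact: the tips rested on the wing top at z ≈ 0.145, with about 5 N. The real grasp point is therefore about 26 mm behind the reported TCP, so I retry 26 mm lower (reported z ≈ 0.1125, tips ≈ 0.119).

Call:
{"fn": "jog_arm", "kwargs": {
  "targets": [
    [4,[0,0,0],-1.39],
    [4,[0,0,0],-1.39],
    [4,[0,0,0],-1.39],
    [4,[0,0,0],-1.39],
    [4,[0,0,0],-1.39],
    [4,[0,0,0],-1.39],
    [4,[0,0,0],-1.39],
    [4,[0,0,0],-1.39],
    [4,[0,0,0],-1.39],
    [4,[0,0,0],-1.39]
  ]
}}

```text
time_s: 6.9
ee_pos: [0.4494, -0.1718, 0.2171]
eef_rot: [-1.569, -0.001, 1.621]
force: [-0.5, 0.1, 1.0]
grip_width: 0.0399
```

```bash
python3 -c "
from h import *
go([.4494,-.1718,.1125],np.radians(93.1))"
```

```text
now [ 0.4494 -0.1718  0.2171] yaw 1.6214 shift cm [-1.000e-02  1.046e+01 -2.000e-02] turn -0.0035
```

Call:
{"fn": "jog_arm", "kwargs": {
  "targets": [
    [4,[0,4,0],0],
    [4,[0,7,0],0],
    [4,[0,8.5,0],0],
    [4,[0,9.6,0],0],
    [4,[0,10.5,0],0],
    [4,[0,10.5,0],0],
    [4,[0,10.5,0],0]
  ]
}}

```text
time_s: 7.6
ee_pos: [0.45, -0.172, 0.1137]
eef_rot: [-1.571, 0.0, 1.615]
force: [-0.8, 0.9, 0.2]
grip_width: 0.0398
```

Call:
{"fn": "jog_arm", "kwargs": {
  "targets": [
    [0.6,[0,0,0],0],
    [0.6,[0,0,0],0],
    [0.6,[0,0,0],0],
    [0.6,[0,0,0],0],
    [0.6,[0,0,0],0],
    [0.6,[0,0,0],0],
    [0.6,[0,0,0],0]
  ],
  "grip_force": 20
}}

```text
time_s: 8.3
ee_pos: [0.4499, -0.1708, 0.1136]
eef_rot: [-1.571, -0.002, 1.615]
force: [-0.5, 9.9, 5.1]
grip_width: 0.0119
```

The wing is gripped, at 11.9 mm. I turn it, easing the side load by 1 mm.

Call:
{"fn": "jog_arm", "kwargs": {
  "targets": [
    [0.6,[0.1,0,0],0],
    [0.6,[0.1,0,0],0.14],
    [0.6,[0.1,0,0],0.28],
    [0.6,[0.1,0,0],0.42],
    [0.6,[0.1,0,0],0.56],
    [0.6,[0.1,0,0],0.7],
    [0.6,[0.1,0,0],0.7]
  ]
}}

```text
time_s: 9.0
ee_pos: [0.4499, -0.1706, 0.1136]
eef_rot: [-1.571, -0.001, 0.913]
force: [-0.2, 5.4, 4.3]
grip_width: 0.0121
```

Call:
{"fn": "jog_arm", "kwargs": {
  "targets": [
    [0.6,[0,0,0],0.14],
    [0.6,[0,0,0],0.28],
    [0.6,[0,0,0],0.42],
    [0.6,[0,0,0],0.56],
    [0.6,[0,0,0],0.69],
    [0.6,[0,0,0],0.69],
    [0.6,[0,0,0],0.69],
    [0.6,[0,0,0],0.69]
  ]
}}

```text
time_s: 9.8
ee_pos: [0.4501, -0.1705, 0.1136]
eef_rot: [-1.57, -0.001, 0.23]
force: [2.2, 5.9, 4.6]
grip_width: 0.0122
```

```bash
python3 -c "
from h import *
o=ctrl.get_obs();print(o['moment'],o['force'],o['grip_width']);go([.4494,-.1718,.22],np.radians(13.1))"
```

```text
[ 1.06387378 -0.22036304 -0.06322619] [2.24882023 5.85710208 4.5775032 ] 0.012190007272239517
now [ 0.4501 -0.1705  0.1136] yaw 0.2295 shift cm [ -0.09 -10.64  -0.11] turn 0.0009
```

Call:
{"fn": "jog_arm", "kwargs": {
  "targets": [
    [3,[0,0,0],0],
    [3,[0,0,0],0],
    [3,[0,0,0],0],
    [3,[0,-4,0],0],
    [3,[0,-8,0],0],
    [3,[0,-10.6,0],0],
    [3,[0,-10.6,0],0],
    [3,[0,-10.6,0],0]
  ]
}}

```text
time_s: 10.6
ee_pos: [0.4497, -0.171, 0.219]
eef_rot: [-1.571, -0.0, 0.226]
force: [-0.5, 0.6, -0.5]
grip_width: 0.0299
```

```bash
python3 - <<'E'
from h import *
d=shot('wrist','w4.png');wing(d)
go([.5187,-.1545,.22],np.radians(13.1))
E
```

```text
[ 318  142   21  107 1358] [0.149 0.152 0.154] [ 518.6 -151.9   12.   105.8   13. ]
[246 166  19  54 671] [0.143 0.145 0.146] [ 449.2 -170.5   11.9   41.3   13.3]
now [ 0.4494 -0.1708  0.2183] yaw 0.2254 shift cm [ 7.12 -0.18  0.04] turn -0.0032
```

View pics/w4.png

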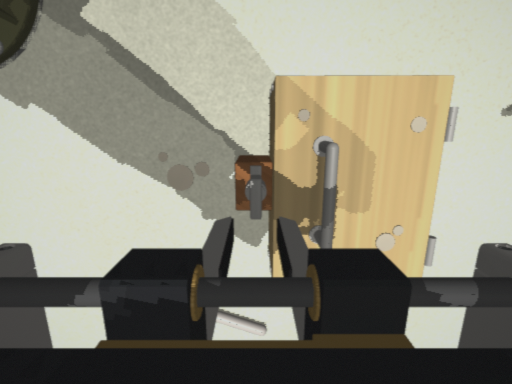

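The wing (256,192) is now parallel to the edge (13.3° against the box's 13.1°), so it is unlocked. The bar handle runs from (325,147) to (318,237). I move over the handle and down.

Call:
{"fn": "jog_arm", "kwargs": {
  "targets": [
    [4,[4,0,0],0],
    [4,[7.1,0,0],0],
    [4,[7.1,0,0],0],
    [4,[7.1,0,0],0],
    [4,[7.1,4,0],0],
    [4,[7.1,8,0],0],
    [4,[7.1,9.7,0],0],
    [4,[7.1,9.7,0],0],
    [4,[7.1,9.7,0],0]
  ]
}}

```text
time_s: 11.55
ee_pos: [0.5187, -0.1554, 0.123]
eef_rot: [-1.571, -0.0, 0.225]
force: [1.0, 0.1, 1.0]
grip_width: 0.0403
```

Call:
{"fn": "jog_arm", "kwargs": {
  "targets": [
    [0.6,[0,0,0],0],
    [0.6,[0,0,0],0],
    [0.6,[0,0,0],0],
    [0.6,[0,0,0],0],
    [0.6,[0,0,0],0],
    [0.6,[0,0,0],0],
    [0.6,[0,0,0],0]
  ],
  "grip_force": 20
}}

```text
time_s: 12.25
ee_pos: [0.5204, -0.1549, 0.1229]
eef_rot: [-1.572, -0.004, 0.225]
force: [8.9, 3.4, -2.3]
grip_width: 0.0117
```

```bash
python3 -c "
from h import *
print(T()[:3].round(3))
a0=np.arctan2(35,-128);r=np.hypot(35,128)/10
for t in np.radians(np.arange(0,73,4)): print(round(t,2),round(r*np.cos(a0-t)+12.8,2),round(-(r*np.sin(a0-t)-3.5),2))"
```

```text
[[ 0.975  0.004 -0.223  0.52 ]
 [ 0.223 -0.     0.975 -0.155]
 [ 0.004 -1.    -0.001  0.123]]
0.0 0.0 -0.0
0.07 0.28 -0.88
0.14 0.61 -1.75
0.21 1.01 -2.58
0.28 1.46 -3.39
0.35 1.97 -4.17
0.42 2.53 -4.9
0.49 3.14 -5.6
0.56 3.8 -6.25
0.63 4.5 -6.86
0.7 5.24 -7.41
0.77 6.02 -7.91
0.84 6.84 -8.35
0.91 7.68 -8.74
0.98 8.54 -9.07
1.05 9.43 -9.34
1.12 10.33 -9.54
1.19 11.25 -9.68
1.26 12.17 -9.76
```

The bar is gripped at 11.7 mm. I start the arc, adding 1.5 mm in x to relieve the side load.

Call:
{"fn": "jog_arm", "kwargs": {
  "targets": [
    [0.6,[0.15,0,0],0],
    [0.6,[0.4,-0.9,0],0],
    [0.6,[0.75,-1.75,0],0],
    [0.6,[1.15,-2.6,0],0],
    [0.6,[1.6,-3.4,0],0],
    [0.6,[2.1,-4.2,0],0],
    [0.6,[2.7,-4.9,0],0]
  ]
}}

```text
time_s: 12.95
ee_pos: [0.5439, -0.1494, 0.1724]
eef_rot: [-1.57, 0.004, 0.225]
force: [-19.6, -3.0, 7.1]
grip_width: 0.0114
```

```bash
python3 - <<'E'
from h import *
o=ctrl.get_obs();print(o['force'],o['grip_width'],o['ee_pos'])
d=shot('scene','s5.png')
cv2.imwrite('pics/c5.png',cv2.resize(d['img'][100:290,120:310,::-1],(500,500)))
E
```

```text
[-19.60319713  -3.03630078   7.11901438] 0.011353603898807064 [ 0.54388754 -0.14938298  0.17236013]
```

View pics/c5.png

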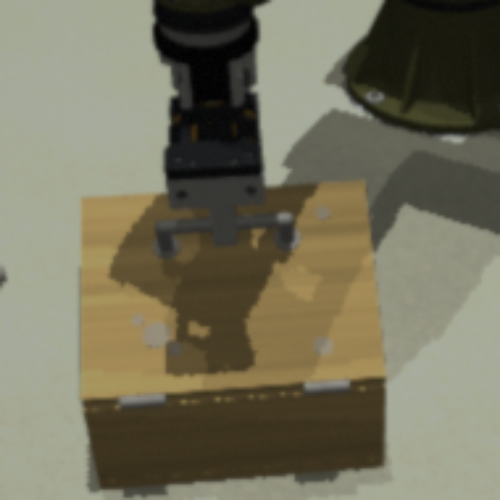

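The cover is lifting, with its front edge now at y≈190 in the crop. The load is mostly radial, about 20 N towards the hinge, so I continue 1.5 to 2 mm further out.

Call:
{"fn": "jog_arm", "kwargs": {
  "targets": [
    [0.6,[0.4,-0.8,0],0],
    [0.6,[1.05,-1.45,0],0],
    [0.6,[1.75,-2.05,0],0],
    [0.6,[2.5,-2.6,0],0],
    [0.6,[3.3,-3.1,0],0],
    [0.6,[3.3,-3.1,0],0]
  ]
}}

```text
time_s: 13.6
ee_pos: [0.5783, -0.1416, 0.2053]
eef_rot: [-1.572, -0.002, 0.225]
force: [-8.8, 0.1, 14.3]
grip_width: 0.0111
```

Call:
{"fn": "jog_arm", "kwargs": {
  "targets": [
    [0.6,[0.75,-0.6,0],0],
    [0.6,[1.6,-1.0,0],0],
    [0.6,[2.45,-1.3,0],0],
    [0.6,[3.35,-1.6,0],0],
    [0.6,[4.25,-1.8,0],0],
    [0.6,[5.15,-1.95,0],0],
    [0.6,[5.15,-1.95,0],0]
  ]
}}

```text
time_s: 14.3
ee_pos: [0.6292, -0.1301, 0.2241]
eef_rot: [-1.573, -0.003, 0.225]
force: [1.6, -1.3, 4.7]
grip_width: 0.011
```

```bash
python3 - <<'E'
from h import *
o=ctrl.get_obs();print(o['force'],o['grip_width'],o['ee_pos'])
d=shot('scene','s6.png')
cv2.imwrite('pics/c6.png',cv2.resize(d['img'][60:290,100:330,::-1],(550,550)))
E
```

```text
[ 1.64409181 -1.34816966  4.68254697] 0.011009870978702832 [ 0.62917456 -0.13007123  0.22407389]
```

View pics/c6.png

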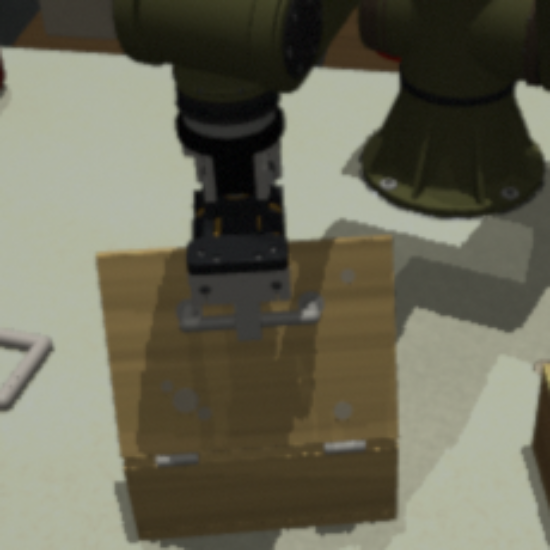

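The cover stands steep (about 1.19 rad by the arc). I release narrowly and retreat straight up.

Call:
{"fn": "jog_arm", "kwargs": {
  "targets": [
    [2.2,[0,0,0],0],
    [2.2,[0,0,0],0],
    [2.2,[0,0,0],0],
    [2.2,[0,-2,0],0],
    [2.2,[0,-5,0],0],
    [2.2,[0,-9,0],0],
    [2.2,[0,-13,0],0],
    [2.2,[0,-13,0],0],
    [2.2,[0,-13,0],0],
    [2.2,[0,-13,0],0]
  ]
}}

```text
time_s: 15.35
ee_pos: [0.6275, -0.1301, 0.3503]
eef_rot: [-1.57, 0.002, 0.225]
force: [-0.1, 0.6, 0.4]
grip_width: 0.0218
```

```bash
python3 - <<'E'
from h import *
print(ctrl.get_obs()['force'],T()[:3,3])
a=shot('scene','s7.png');b=shot('top','t7.png'); w=shot('wrist','w7.png')
P=cloud(a); q=P[(P[...,2]>.13)&(P[...,2]<.25)&(abs(P[...,0]-.6)<.1)&(abs(P[...,1]+.14)<.13)]
c=np.median(q,0); q=q[np.linalg.norm(q-c,axis=1)<.12]
for _ in range(4):
    c=np.median(q,0); n=np.linalg.svd(q-q.mean(0),full_matrices=False)[2][2]; r=(q-q.mean(0))@n; q=q[abs(r-np.median(r))<.01]
print('tilt deg',np.degrees(np.arccos(abs(n[2]))),len(q))
wing(b); wing(w)
cv2.imwrite('pics/c7.png',np.hstack([a['img'],b['img']])[:,:,::-1][:, :] if 0 else cv2.resize(np.hstack([a['img'],b['img']])[:,:,::-1],(800,300)))
E
```

```text
[-0.09152072  0.59540105  0.37363147] [ 0.62745767 -0.13008733  0.35028798]
tilt deg 67.46323192043859 6512
[126 154  19  39 515] [0.141 0.145 0.146] [ 449.6 -171.5   12.4   41.7   12. ]
```

View pics/c7.png

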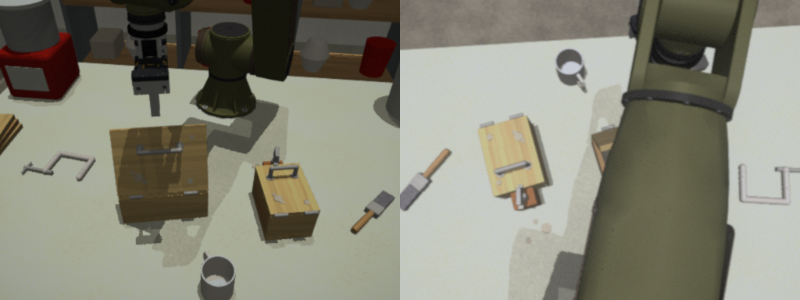

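The cover stands at 67.5° and the gripper is well clear (force ≈ 0). The wrist view puts the wide wing at 12°, still parallel to the edge, and the narrow box looks untouched. Handing in.

```bash
python3 -c "
from station import ctrl
print(ctrl.hand_in())"
```

```text
the job is handed in; nothing more can be done
None
```

The wide box's cover is left standing open at about 67°, with its wing fastener unlocked, and I handed the job in at about 15.5 s. I gripped the wing, turned it clockwise until it was parallel to the cover's edge, then lifted the cover by its bar handle, let go and moved straight up.

**Last checks**
- **Cover:** a plane fitted to the depth image puts it at 67.5°; the handle's arc gives 1.19 rad (68°).
- **Wide fastener:** the wing measured 12.0° against the box's 13.1°, so it is unlocked to within about 1°. Before the lift it measured 13.3°, with the cover still shut.
- **Narrow box:** it looks unchanged in the last picture, and the arm never went near it while working. I did not measure its fastener angle.
- **Robot:** about 0 N on the tool, with the gripper well clear above the handle.

**What disagreed**
- **First grip missed:** the fingertips sit about 26 mm further back than the stated tool point, so they closed on top of the wing, pressing with about 5 N. I measured the offset in the wrist depth image and went 26 mm lower, and the wing and the handle then both gripped at about 12 mm.
- **Wing start angle:** at the start the wing already stood about 10° clockwise of the box axis.
- **Lift load:** in the readings taken during the lift, the load reached about 20 N.

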